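Take a fragile display panel off its hooks and clamp it gently

ROBOT

A 6-joint arm with a two-finger parallel gripper is mounted at the origin on a cart in front of the work surface, level with it; the furniture and walls round the work are solid. World frame = base frame: x ahead of the robot, y to its left, z up, the work surface at z = 0. Lengths are in m, angles in rad, forces in N, time in s.
With the tool pointing down it reaches from about 0.375 to 0.975 m from the base axis. Payload 3.8 kg.
Tool frame: the origin (TCP) lies at the very end of the fingers, on their centre line; the grasp point (between the pads) lies 19 mm behind it; y points along the fingers, x is the direction in which the jaws open and shut, and the axes are right-handed (so a half turn about y gives the same grasp; the last joint's range is limited). The gripper opens to 88 mm and grips with 3 to 60 N. Pads are 18 mm wide; open, the fingers measure 123 mm over their backs; the gripper's body (75 mm by 187 mm) begins 45 mm behind the grasp point.
Start: joints at [-1.157, 0.264, 1.604, -0, 1.274, -0.037], TCP at [0.294, -0.608, 0.239] pointing down, gripper open.
Joint ranges: [-2.63, 2.63], [-0.94, 2.18], [0.31, 2.57], [-1.31, 4.45], [0, 2.66], [-2.55, 2.55]. Speed limits (rad/s): [2.57, 2.57, 3.14, 3.14, 3.14, 3.14].

INTERFACE

Orientations are given as a unit quaternion [x, y, z, w].
In Python, from workcell import ctrl gives the robot as it stands.
- The arm moves only by the shell command python3 -m pendant 'ROWS' [FORCE]. ROWS is JSON, a list of rows, each a list of 3 entries, a list of its own where there are three numbers: the turn, a rotation vector about the tool's x, y, z each as a share of 60 degrees, from -1 to 1, then the shift along the tool's x, y, z each as a share of 25 mm, from -1 to 1, then the opening, from -1 (shut) to 1 (fully open), so that 0 is half open. In form: [[[wx, wy, wz], [dx, dy, dz], gripper], ...]. A call has 1 to 20 rows; each row shifts and turns the commanded pose from where the row before left it, along the tool's axes as they then stand; what a row does not reach is not made up. A row lasts 1/8 s, in which the tool goes at most 62.5 mm and 10.7 degrees, less where a joint would pass 70% of its speed; a pose out of reach is approached as far as the arm can. A call with a number of a shift or a turn outside -1 to 1 is refused whole. A call with a gripper value outside its range is refused whole. The fingers move at their own pace and stop on an object; FORCE is the grip in N (left out, the last holds). Time passes only in rows, so rows that do not move let the fingers close. It gives the time, the measured TCP pose, the force and the opening at its end, in the units of the state.
- ctrl.observe(): the state, without advancing time (a new reading comes with each control period).
- ctrl.get_image(name): name is "side" or "top"; returns a dict with "pixels" (400x640x3 uint8, blue, green, red), "camera_matrix" (3x3 intrinsics, pixels), "R" (3x3) and "t" (3): a world point X has camera coordinates R X + t. Camera axes: x right, y down, z forward; pixel columns grow to the right and rows downward; lengths in m; the calibration is good to about 2 mm. A picture is of the moment at which its call begins. There is no depth.
- ctrl.close_job(): hands the job in, once; it reports no verdict.
Trained networks look in the newest picture that a camera, given by its name, has taken for a name from the list of things; names that differ only in an ending like _2 or _b are one class to them, and where a whole thing is asked for, a point or a joint stands for the part that bears it (a point fixed in the world has none). Each returns a list of dicts, best first, with "confidence" (0 to 1); they miss things now and then, are a little off and sometimes report something else, mostly with a low value. They report only what shows in the picture. A call takes as long as a camera call.
- ctrl.regions_of(camera, name): "region" (400x640 bool, what is visible of it) and "centre" ([column, row] in pixels, amid what is visible of it).
The state is a dict: "t": time; "joint_pos": joint angles; "qd": joint speeds; "joint_torque": joint torques, N m; "eef_pos": TCP position; "orientation": TCP orientation; "contact_force": force on the tool from outside, world axes, zero at the start; "wrist_torque": the same for the moment, N m; "finger_gap": finger opening in m.
Only numpy, scipy, OpenCV 4.12 (cv2) and the standard library are available. Lean on these libraries where they do the work, as an engineer would, in place of code of your own. Each camera call takes 0.05 s, during which the arm holds its last target.

TASK

The display panel hanging on the two-hook stand has a fragile glass front: it cracks if a finger pinches it with more than about 15 N or if it is knocked. Lift it up and off both hooks, set it down softly upright on its long edge, in the middle of the holding fixture's bed between the back stop and the sprung jaw pad, and let go of it. Then push the jaw by its handle until the pad, pressed in a few millimetres (well short of 10 N), holds the panel square against the stop; let go, and leave everything else on the bench where it is.

Things in the scene. Friction and masses are not known exactly. Their poses are not given: they have to be found in the camera images.
- panel_center (a point): Centre of the display panel: black slab, dark glass front, in mm 14 thick (its x), 150 long (y), 110 tall (z); 0.15 to 0.31 kg, upright. It hangs by two slots 22 wide, 30 tall, centred 50 either side of the middle, upper ends 8 below the top edge. The 78 between the slots is solid and free to pinch from above, a finger in front and one behind.
- stand_hooks (a point): Fixed stand (mm): midway between its two hooks (100 apart in y), on the wires' axis, 139 above the bench. Wires 6 thick run along x from two posts (12 thick, as tall as the wires, 62 behind this point at +x) to upturned tips 21 in front (-x), reaching 13 above the axis. The panel hangs in the plane x = 0. To come off, it must rise 11 to 23, then move at least 40 to -x.
- fixture_bed (a point): Holding fixture, fixed (sizes in mm): point on its flat level bed, 14 above the bench. x is the jaw's closing direction, towards the back stop (its bracket's origin is at x = 85); y lies across. The bed is 130 wide (y); the panel, 150 long, overhangs it at both ends. Sliding the panel along the bed takes 1 to 4 N.
- pad_face (a point): (mm) Middle of the face of the sprung rubber pad on the sliding jaw (84 wide in y, 40 tall, centre 25 above the bed). The face looks along +x. The pad gives back by up to 7.5, with about 1.5 N per mm.
- jaw_handle (a point): Black upright handle of the jaw, in mm 14 (x) x 24 (y) in section, free to pinch from above across its 24; the point lies on its axis, 25 below its top, 59 above the bench, 105 behind the relaxed pad face; it moves with the jaw.
- jaw (a joint): Travel of the jaw in m along the fixture's +x, 0 (fully open) to 0.09; starts between 0 and 0.02. At 0 the relaxed pad face is 5 mm behind the fixture_bed point (x = -0.005). About 5 N of steady friction resists it and keeps it where it is left.
- back_stop: Back stop (mm). Its bracket is fixed, origin at bed level, x along the fixture's x. In front of it a dark steel plate (16 thick, 110 wide, 50 tall) on a stiff screw faces the pad; somebody has set its face anywhere from 0 to 25 in front (-x) of this origin, and the setting is not given: look or feel for it. Do not shift it.
- pad: The pad itself; origin in the plane of its face, at bed level; axes as the fixture's.
- panel: The panel again; origin at the middle of its lower edge, 55 mm under its centre.
- stand: The stand; origin on the bench under the hooks' mid-point; steel base 130 x 190 x 12 mm. A tall blue cabinet stands behind it (world x over 0.62 m, y 0.12 to 0.33 m): come over low and from the robot's side.
- fixture: The fixture with all it carries; origin on the bench under fixture_bed.
- glue_bottle: Bystander: white glue bottle, 31 mm across, 82 mm tall, origin under its base.
- solder_spool: Bystander: spool of solder wire, 64 mm across, 39 mm tall, origin under its base.

How it is judged:
On the way, in this order (a step that is already met when the one before it is completed fails the run):
1. the panel is off both hooks, held clear of the stand (horizontal distance between panel_center and stand_hooks above 0.06 m and contact force between panel and stand below 0.01 N and height (world z) of panel_center above 0.08 m and contact force between the fingers and panel above 0.5 N), for 0.2 s.
2. the panel stands upright on the bed between stop and pad, let go, the pad not yet pressing (z of panel_center in the frame of fixture_bed below 0.059 m and angle between panel_center's own z axis and vertical below 0.2 rad and contact force between the fingers and panel below 0.01 N and x of panel_center in the frame of pad_face above 0.004 m), for 0.2 s.
At the end, for the whole second after the job is handed in: The panel stands upright (within 0.08 rad) on the bed, square (0.1 rad) and centred across it within 25 mm, at rest, touched by the pad with over 0.7 N and by the back stop with over 0.4 N (contact force between pad and panel above 0.7 N and contact force between back_stop and panel above 0.4 N and angle between panel_center's own z axis and vertical below 0.08 rad and angle between the x axis of panel_center and the x axis of fixture_bed, either way round below 0.1 rad and z of panel_center in the frame of fixture_bed between 0.052 and 0.058 m and y of panel_center in the frame of fixture_bed between -0.025 and 0.025 m and linear speed of panel below 0.01 m/s).
It fails at once if the panel is pinched too hard (over 20 N a finger, 40 N on both together) (contact force between the fingers and panel above 40 N).
It fails at once if the pad presses the panel with over 12 N (contact force between pad and panel above 12 N).
It fails at once if the panel is knocked on the fixture with over 25 N (contact force between fixture and panel above 25 N).
It fails at once if the panel is wrenched on its hooks with over 20 N (contact force between stand and panel above 20 N).
It fails at once if the glue bottle or the solder spool is pushed out of its place (distance of any of glue_bottle, solder_spool from where it was at the start of the episode above 0.02 m).
It also fails if it takes over 72 s, if anything falls off the work surface, if the arm or the gripper's body presses on something with over 40 N, if the wrist force passes 120 N, or if a joint passes its speed limit or range.

## Working session

There is one attempt and no reset: what is moved stays moved. The work goes in short steps, Python scripts to look and compute and a shell command to move; the robot and the scene stay as the last step left them, time stands still between calls to the robot, and variables do not carry over. Pictures are saved under pics/ and viewed, and the job is handed in when it is done.

```bash
ls; mkdir -p pics; cat > h.py <<'E'
import numpy as np, cv2, json
from workcell import ctrl
def shot(name,fn):
    im=ctrl.get_image(name); cv2.imwrite('pics/'+fn,im['pixels']); return im
E
python3 - <<'E'
from h import *
o=ctrl.observe()
print({k:np.round(v,4).tolist() for k,v in o.items()})
for c in ('side','top'):
    im=shot(c,c+'0.png')
    print(c,np.round(im['camera_matrix'],1).tolist(),np.round(im['R'],4).tolist(),np.round(im['t'],4).tolist())
    for n in ['panel_center','stand_hooks','fixture_bed','pad_face','jaw_handle','back_stop','glue_bottle','solder_spool','stand','fixture','panel','pad']:
        try:
            for r in ctrl.regions_of(c,n)[:2]:
                ys,xs=np.where(r['region']); print(c,n,round(r['confidence'],2),np.round(r['centre'],1),xs.min(),xs.max(),ys.min(),ys.max(),len(xs))
        except Exception as e: print(n,e)
print(ctrl.observe()['t'])
E
```

```text
pics
{'t': 0.0, 'joint_pos': [-1.1569, 0.2647, 1.6053, 0.0, 1.2737, -0.0369], 'qd': [0.0005, -0.0009, 0.0014, -0.0005, -0.002, 0.0007], 'joint_torque': [-0.0003, -50.2106, -35.6874, 0.0729, 0.0296, -0.0002], 'eef_pos': [0.2938, -0.6069, 0.2374], 'orientation': [-0.5987, 0.3762, -0.375, 0.5995], 'contact_force': [-0.41, 0.2276, 0.665], 'wrist_torque': [-0.0091, -0.0398, 0.0085], 'finger_gap': 0.0881}
side [[461.6, 0.0, 320.9], [0.0, 461.6, 198.2], [0.0, 0.0, 1.0]] [[-0.9979, -0.0642, 0.0039], [-0.0361, 0.5085, -0.8603], [0.0532, -0.8587, -0.5097]] [0.5153, 0.1181, 1.0629]
side panel_center 0.45 [351.6 274.5] 310 395 248 307 3709
side stand_hooks 0.65 [348.4 322.7] 294 402 243 357 5765
side fixture_bed 0.88 [320.7 209.8] 293 351 168 247 3803
side jaw_handle 0.62 [321.1 205.6] 304 336 188 229 1109
side jaw_handle 0.49 [380.4 249.2] 362 391 242 271 383
side back_stop 0.78 [315.8 178.3] 297 339 169 190 742
side glue_bottle 0.3 [350.3 275.9] 309 395 248 307 3792
side solder_spool 0.55 [377.3 248.6] 362 391 242 271 337
side stand 0.79 [350.1 324.7] 294 401 250 356 5406
side fixture 0.96 [32
[... 248 characters left out ...]
, 1.1164]
top panel_center 0.77 [212.5 234.4] 199 224 197 271 1226
top stand_hooks 0.7 [218.6 237.4] 171 245 194 283 3809
top fixture_bed 0.65 [384.4 208.1] 315 453 171 240 7621
top pad_face 0.69 [396.6 202.2] 388 399 183 221 266
top jaw_handle 0.86 [375.3 208.4] 336 399 183 224 1772
top back_stop 0.87 [427.3 199.7] 418 454 174 224 894
top glue_bottle 0.51 [312.2 141.4] 303 315 135 151 175
top solder_spool 0.74 [290.3 260.6] 276 303 249 277 661
top stand 0.82 [199.4 240.4] 173 244 194 282 3551
top fixture 0.59 [384.9 204.9] 315 454 171 240 7738
top panel 0.77 [206.3 235.3] 198 224 198 271 1230
top panel 0.68 [429.5 200.1] 418 454 174 224 731
top pad 0.53 [390.9 202.8] 388 399 183 221 288
1.3
```

View pics/side0.png

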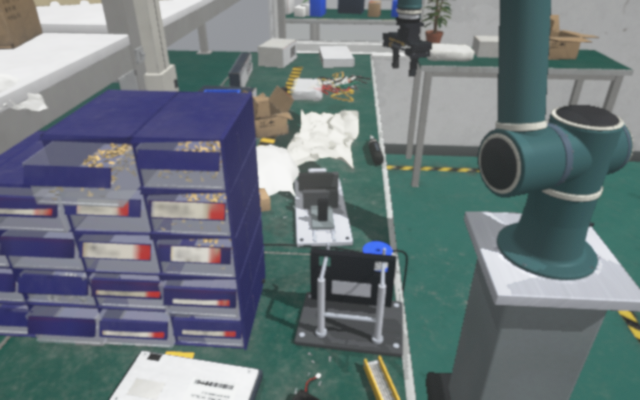

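View pics/top0.png

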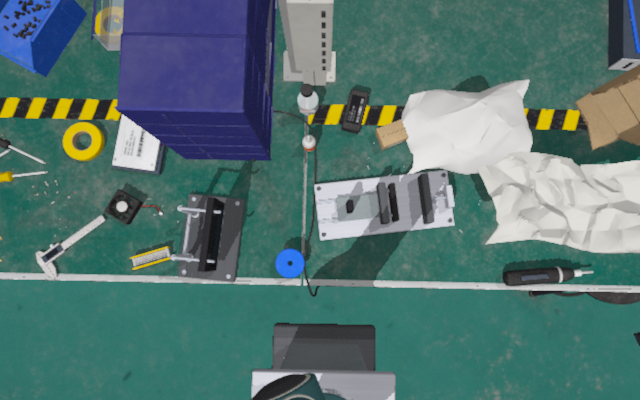

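```bash
python3 - <<'E'
import cv2
a=cv2.imread('pics/top0.png')
cv2.imwrite('pics/top0L.png',cv2.resize(a[185:295,160:260],None,fx=5,fy=5,interpolation=cv2.INTER_CUBIC))
cv2.imwrite('pics/top0R.png',cv2.resize(a[160:250,310:460],None,fx=5,fy=5,interpolation=cv2.INTER_CUBIC))
b=cv2.imread('pics/side0.png')
cv2.imwrite('pics/side0F.png',cv2.resize(b[160:255,280:420],None,fx=5,fy=5,interpolation=cv2.INTER_CUBIC))
cv2.imwrite('pics/side0P.png',cv2.resize(b[240:360,285:410],None,fx=5,fy=5,interpolation=cv2.INTER_CUBIC))
E
```

```text
(no output)
```

View pics/top0L.png

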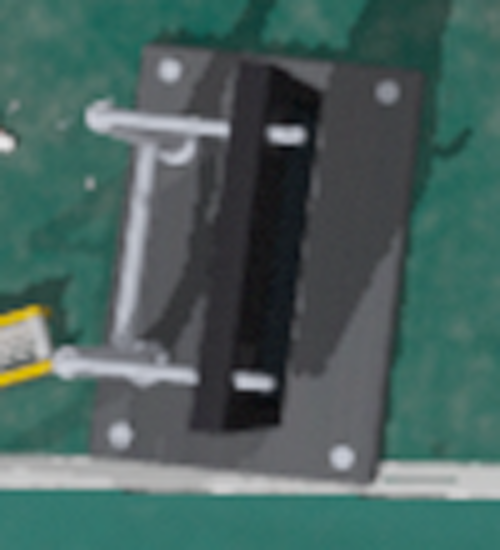

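View pics/top0R.png

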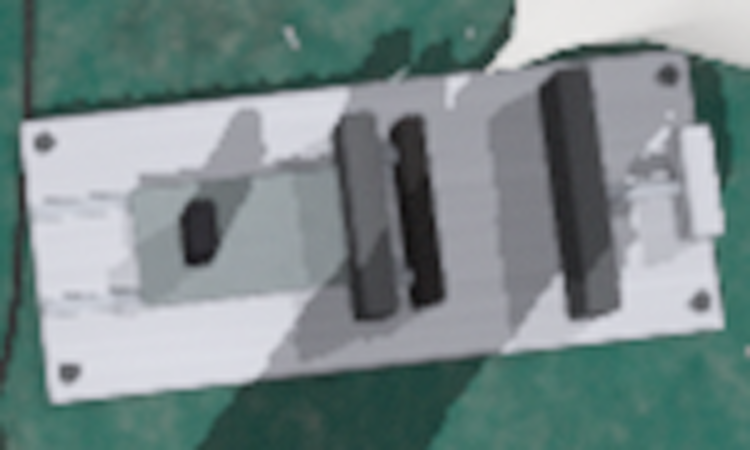

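View pics/side0F.png

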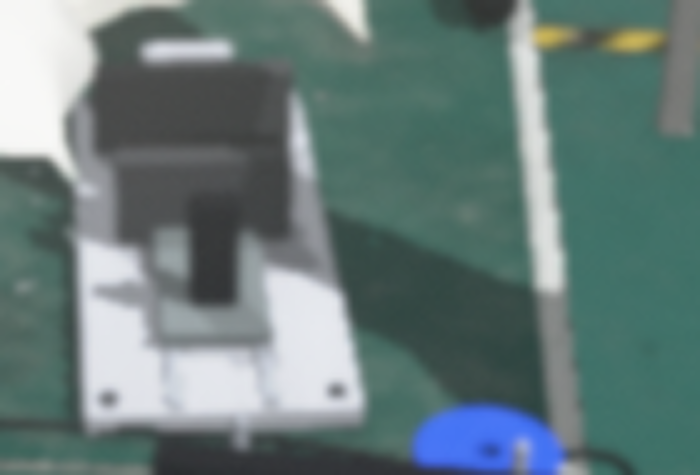

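View pics/side0P.png

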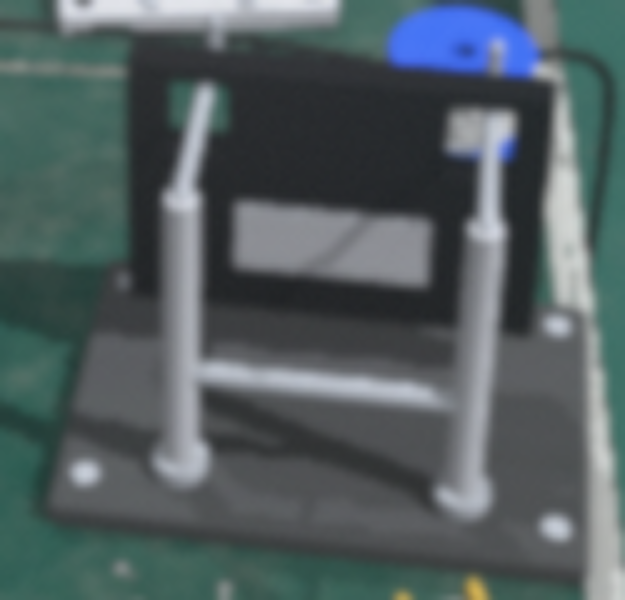

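```bash
python3 - <<'E'
import cv2
a=cv2.imread('pics/top0.png')
def up(im,x0,y0,w,h,s,fn,g=1.0):
    c=cv2.resize(im[y0:y0+h,x0:x0+w],None,fx=s,fy=s,interpolation=cv2.INTER_CUBIC)
    c=(255*(c/255.)**g).astype('uint8')
    for i in range(0,w,10): cv2.putText(c,str(x0+i),(i*s,8),0,.3,(0,255,255)); cv2.line(c,(i*s,0),(i*s,4),(0,255,255))
    for i in range(0,h,10): cv2.putText(c,str(y0+i),(0,i*s+4),0,.3,(0,255,255)); 
    cv2.imwrite('pics/'+fn,c)
up(a,380,165,80,60,10,'a1.png',.55)
up(a,310,165,80,60,10,'a2.png',.55)
up(a,170,190,60,60,10,'a3.png',.5)
up(a,170,230,60,60,10,'a4.png',.5)
E
```

```text
(no output)
```

View pics/a1.png

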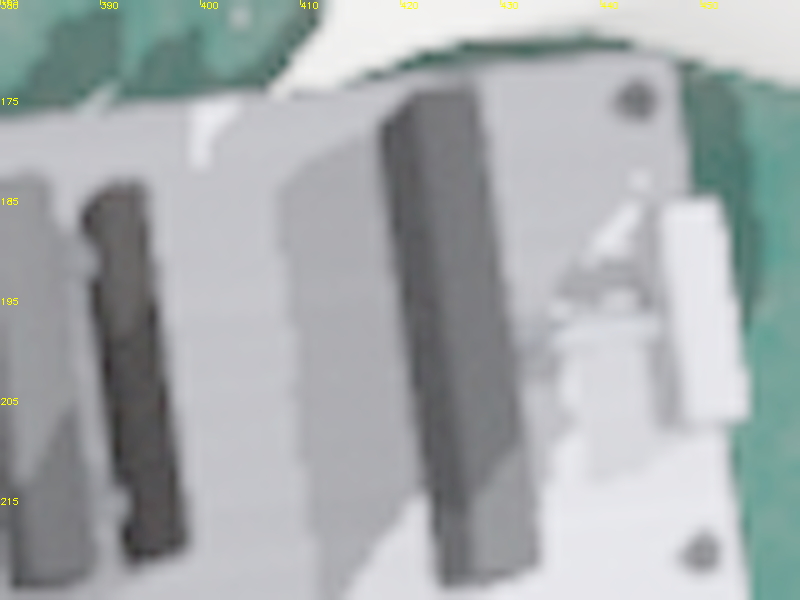

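View pics/a2.png

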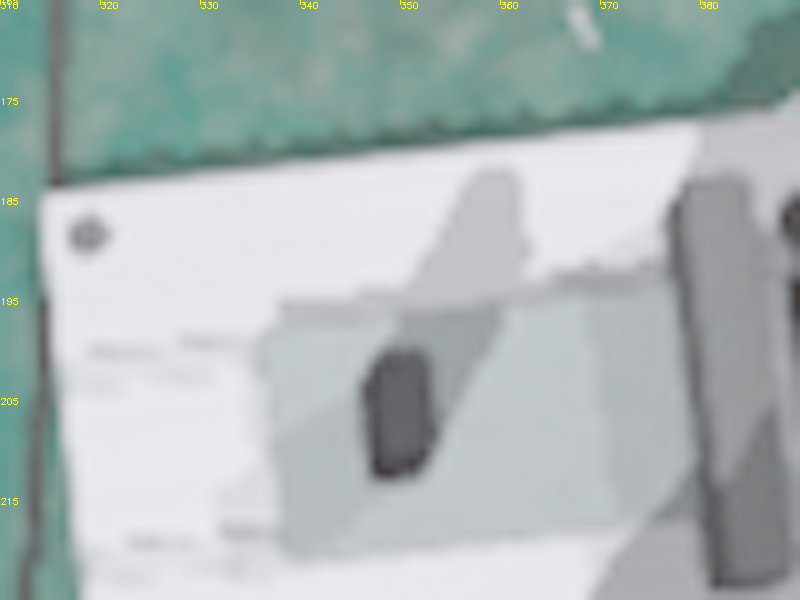

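View pics/a3.png

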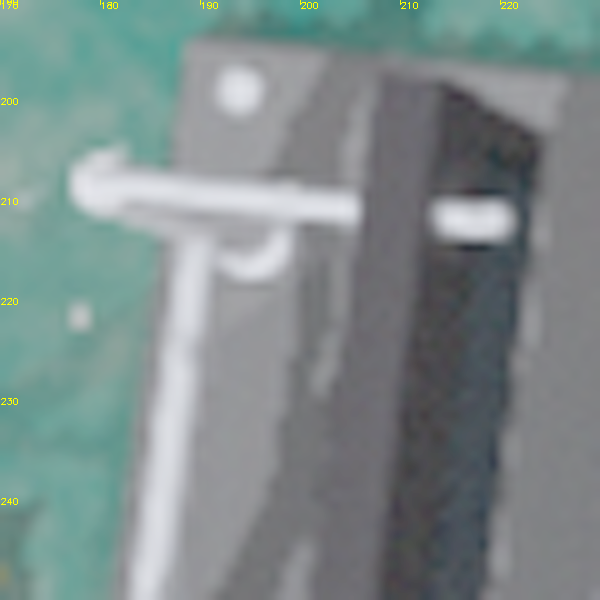

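View pics/a4.png

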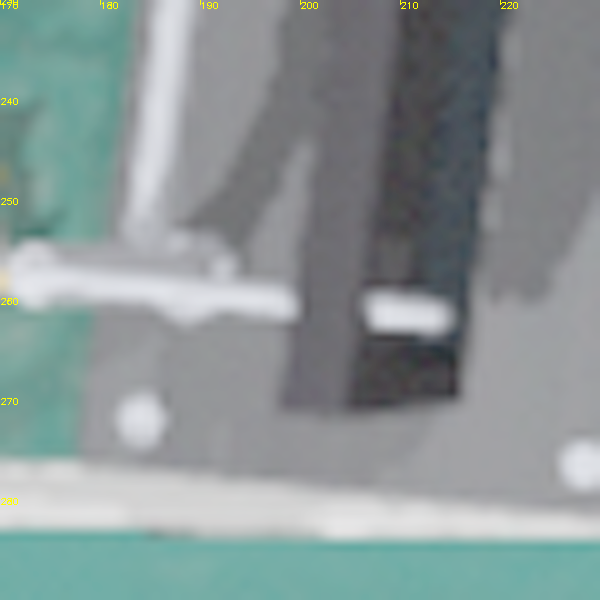

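```bash
cat >> h.py <<'E'
CAM={'side':(np.array([[461.6,0,320.9],[0,461.6,198.2],[0,0,1]]),None,None)}
def cams():
    import os,pickle
    if not os.path.exists('cam.pkl'):
        d={}
        for n in('side','top'):
            im=ctrl.get_image(n); d[n]=[np.array(im[k]) for k in('camera_matrix','R','t')]
        pickle.dump(d,open('cam.pkl','wb'))
    return pickle.load(open('cam.pkl','rb'))
def unproj(cam,uv,z):
    K,R,t=cams()[cam]; d=R.T@np.linalg.inv(K)@np.array([uv[0],uv[1],1.]); C=-R.T@t
    return C+d*(z-C[2])/d[2]
def proj(cam,X):
    K,R,t=cams()[cam]; p=K@(R@np.asarray(X)+t); return p[:2]/p[2]
E
python3 - <<'E'
from h import *
P=lambda n,uv,z,c='top':print(n,np.round(unproj(c,uv,z)*1000,1))
for c in('top','side'):
    K,R,t=cams()[c]; print('cam',c,-R.T@t)
print('panel top');[P(n,u,.150) for n,u in dict(bu=(207.5,197.2),fu=(214,198),bl=(198.2,270.8),fl=(204.5,270.8)).items()]
[P('post',u,.141) for u in[(179.5,208.8),(173.8,257.2)]]
[P('tip',u,.15) for u in[(220,212),(214.5,261.5)]]
[P('bed',u,.014) for u in[(314,184.2),(447.5,170.5),(320,240.6),(454.6,225.6)]]
P('handle',(350.3,206.2),.084)
[P('pad',u,.059) for u in[(394.8,183.5),(398.8,219.8)]]
[P('stoptop',u,.064) for u in[(421.5,175),(427,223)]]
[P('stopbot',u,.014) for u in[(418.3,178),(424,223.5)]]
E
```

```text
cam top [0.40058393 0.00162624 1.17361486]
cam side [0.46188144 0.88573891 0.64137094]
panel top
bu [517.7 242.4 150. ]
fu [516.4 229.2 150. ]
bl [370.3 253.5 150. ]
fl [370.5 241.  150. ]
post [493.7 300.2 141. ]
post [395.9 306.  141. ]
tip [488.3 215.8 150. ]
tip [389.3 222.  150. ]
bed [568.8  31.5  14. ]
bed [ 607.7 -275.8   14. ]
bed [439.9  14.7  14. ]
bed [ 480.7 -291.2   14. ]
handle [512.6 -49.5  84. ]
pad [ 567.8 -148.2   59. ]
pad [ 487.6 -157.5   59. ]
stoptop [ 587.4 -206.4   64. ]
stoptop [ 481.6 -218.3   64. ]
stopbot [ 588.6 -208.4   14. ]
stopbot [ 483.9 -221.4   14. ]
```

```bash
cat >> h.py <<'E'
from scipy.spatial.transform import Rotation as Ro
def goal(p,xdir=None,tilt=True):
    """shift in tool axes (mm and row-shares) and turn to reach p with tool y down and tool x along xdir"""
    o=ctrl.observe(); M=Ro.from_quat(o['orientation']).as_matrix(); 
    print('t',round(o['t'],2),'tcp',np.round(np.array(o['eef_pos'])*1e3,1),'gap',round(o['finger_gap']*1e3,1),'F',np.round(o['contact_force'],2))
    print('tool x',np.round(M[:,0],3),'y',np.round(M[:,1],3),'z',np.round(M[:,2],3),'j',np.round(o['joint_pos'],2))
    T=M
    if xdir is not None:
        x=np.array([xdir[0],xdir[1],0.]);x/=np.linalg.norm(x);y=np.array([0,0,-1.]);
        for s in(1,-1):
            T=np.column_stack([s*x,y,np.cross(s*x,y)])
            print('sign',s,'turn deg',np.round(np.rad2deg(Ro.from_matrix(M.T@T).as_rotvec()),2),'shift mm after turn',np.round(T.T@(np.array(p)-o['eef_pos'])*1e3,1))
    else: print('shift mm',np.round(M.T@(np.array(p)-o['eef_pos'])*1e3,1))
E
python3 - <<'E'
from h import *
goal([.442,.242,.24],[.066,.998])
E
```

```text
t 1.4 tcp [ 294.1 -607.6  238.7] gap 88.4 F [-0.41  0.54 -0.25]
tool x [ 0.436 -0.9    0.   ] y [ 0. -0. -1.] z [0.9   0.436 0.   ] j [-1.16  0.26  1.6   0.    1.27 -0.04]
sign 1 turn deg [   0.   -150.38    0.  ] shift mm after turn [857.5  -1.3 -91.5]
sign -1 turn deg [-0.   29.62  0.  ] shift mm after turn [-857.5   -1.3   91.5]
```

```bash
python3 -m pendant '[[[0,0.1645,0],[0,0,0],1],[[0,0.1645,0],[0,0,0],1],[[0,0.1645,0],[0,0,0],1],[[0,0,0],[-1,0,0.1],1],[[0,0,0],[-1,0,0.1],1],[[0,0,0],[-1,0,0.1],1],[[0,0,0],[-1,0,0.1],1],[[0,0,0],[-1,0,0.1],1],[[0,0,0],[-1,0,0.1],1],[[0,0,0],[-1,0,0.1],1],[[0,0,0],[-1,0,0.1],1],[[0,0,0],[-1,0,0.1],1],[[0,0,0],[-1,0,0.1],1],[[0,0,0],[-1,0,0.1],1],[[0,0,0],[-1,0,0.1],1],[[0,0,0],[-1,0,0.1],1],[[0,0,0],[-1,0,0.1],1],[[0,0,0],[-1,0,0.1],1],[[0,0,0],[-1,0,0.1],1],[[0,0,0],[-1,0,0.1],1]]' 10; python3 - <<'E'
from h import *
goal([.442,.242,.22],[.066,.998])
E
```

```text
t: 3.9
eef_pos: [0.3644, -0.1847, 0.2387]
orientation: [0.483, -0.516, 0.516, -0.483]
contact_force: [0.1, -0.5, 0.6]
finger_gap: 0.0882
t 3.9 tcp [ 364.4 -184.7  238.7] gap 88.2 F [ 0.1  -0.5   0.64]
tool x [-0.066 -0.998  0.   ] y [ 0. -0. -1.] z [ 0.998 -0.066  0.   ] j [-0.53 -0.26  2.13  0.    1.27  1.11]
sign 1 turn deg [ 1.0000e-02 -1.7999e+02  3.0000e-02] shift mm after turn [430.9  18.7 -49.3]
sign -1 turn deg [-0.02  0.01  0.01] shift mm after turn [-430.9   18.7   49.3]
```

```bash
python3 -m pendant '[[[0,0,0],[-1,0,0.5],1],[[0,0,0],[-1,0,0.5],1],[[0,0,0],[-1,0,0.5],1],[[0,0,0],[-1,0,0.5],1],[[0,0,0],[-1,0,0],1],[[0,0,0],[-1,0,0],1],[[0,0,0],[-1,0,0],1],[[0,0,0],[-1,0,0],1],[[0,0,0],[-1,0,0],1],[[0,0,0],[-1,0,0],1],[[0,0,0],[-1,0,0],1],[[0,0,0],[-1,0,0],1],[[0,0,0],[-1,0,0],1],[[0,0,0],[-1,0,0],1],[[0,0,0],[-1,0,0],1],[[0,0,0],[-1,0,0],1],[[0,0,0],[-1,0,0],1],[[0,0,0],[-0.2,0.7,0],1],[[0,0,0],[0,0,0],1]]'; python3 - <<'E'
from h import *
goal([.442,.242,.118],[.066,.998])
for c in('top','side'): shot(c,c+'1.png')
a=cv2.imread('pics/top1.png');b=cv2.imread('pics/side1.png')
cv2.imwrite('pics/m1.png',np.hstack([cv2.resize(a[170:300,140:270],(400,400)),cv2.resize(b[200:350,280:430],(400,400))]))
E
```

```text
t: 6.28
eef_pos: [0.4408, 0.2388, 0.2187]
orientation: [-0.485, 0.516, -0.516, 0.482]
contact_force: [-1.1, -1.5, -0.5]
finger_gap: 0.088
t 6.28 tcp [440.8 238.8 218.7] gap 88.0 F [-1.14 -1.49 -0.51]
tool x [-0.065 -0.998  0.003] y [-0.004 -0.002 -1.   ] z [ 0.998 -0.065 -0.004] j [ 0.45 -0.05  1.99 -0.    1.21  2.08]
sign 1 turn deg [   0.24 -179.94   -0.35] shift mm after turn [  3.3 100.7  -1. ]
sign -1 turn deg [0.22 0.06 0.15] shift mm after turn [ -3.3 100.7   1. ]
```

View pics/m1.png

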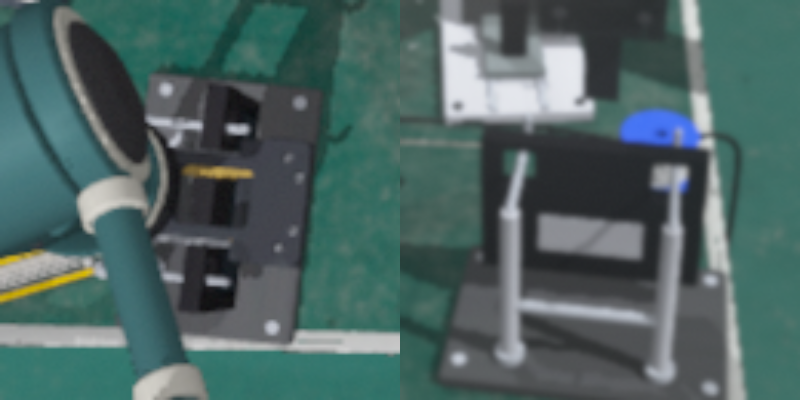

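```bash
python3 -m pendant '[[[0,0,0],[-0.13,0.8,0.04],1],[[0,0,0],[0,0.8,0],1],[[0,0,0],[0,0.8,0],1],[[0,0,0],[0,0.8,0],1],[[0,0,0],[0,0.8,0],1],[[0,0,0],[0,0,0],1]]' 10; python3 - <<'E'
from h import *
goal([.442,.242,.118],[.066,.998])
for c in('top','side'): shot(c,c+'2.png')
a=cv2.imread('pics/top2.png');b=cv2.imread('pics/side2.png')
cv2.imwrite('pics/m2.png',np.hstack([cv2.resize(a[170:300,140:270],(400,400)),cv2.resize(b[200:350,280:430],(400,400))]))
E
```

```text
t: 7.12
eef_pos: [0.4428, 0.2412, 0.1198]
orientation: [-0.484, 0.517, -0.516, 0.482]
contact_force: [-0.8, -0.8, 0.4]
finger_gap: 0.088
t 7.12 tcp [442.8 241.2 119.8] gap 88.0 F [-0.81 -0.77  0.36]
tool x [-0.067 -0.998  0.002] y [-0.003 -0.002 -1.   ] z [ 0.998 -0.067 -0.003] j [ 0.45  0.05  2.08 -0.    1.01  2.09]
sign 1 turn deg [-1.7000e-01  1.7993e+02  2.7000e-01] shift mm after turn [0.7 1.8 0.8]
sign -1 turn deg [ 0.17 -0.06  0.11] shift mm after turn [-0.7  1.8 -0.8]
```

View pics/m2.png

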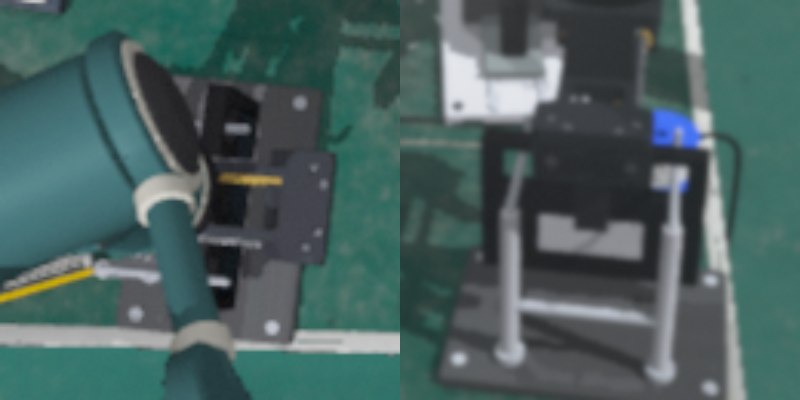

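```bash
python3 -m pendant '[[[0,0,0],[0,0,0],-1],[[0,0,0],[0,0,0],-1],[[0,0,0],[0,0,0],-1],[[0,0,0],[0,0,0],-1],[[0,0,0],[0,0,0],-1],[[0,0,0],[0,0,0],-1]]' 11;python3 -m pendant '[[[0,0,0],[0,0,0],-1],[[0,0,0],[0,0,0],-1]]'; python3 - <<'E'
from h import *
goal([.442,.242,.118],[.066,.998])
E
```

```text
t: 7.98
eef_pos: [0.4439, 0.2426, 0.1212]
orientation: [-0.483, 0.516, -0.516, 0.483]
contact_force: [0.1, 1.4, -0.2]
finger_gap: 0.0301
t: 8.22
eef_pos: [0.444, 0.2426, 0.1212]
orientation: [0.483, -0.516, 0.516, -0.483]
contact_force: [-0.0, -0.0, 0.4]
finger_gap: 0.0144
t 8.22 tcp [444.  242.6 121.2] gap 14.4 F [-0.04 -0.04  0.4 ]
tool x [-0.066 -0.998  0.   ] y [-0. -0. -1.] z [ 0.998 -0.066 -0.   ] j [ 0.45  0.05  2.08 -0.    1.01  2.09]
sign 1 turn deg [ 1.0e-02 -1.8e+02 -1.0e-02] shift mm after turn [-0.7  3.2  1.9]
sign -1 turn deg [0.01 0.   0.01] shift mm after turn [ 0.7  3.2 -1.9]
```

```bash
python3 -m pendant '[[[0,0,0],[0,0,0],-1],[[0,0,0],[0,0,0],-1],[[0,0,0],[0,-0.16,0],-1],[[0,0,0],[0,-0.16,0],-1],[[0,0,0],[0,-0.16,0],-1],[[0,0,0],[0,-0.16,0],-1],[[0,0,0],[0,-0.06,0],-1],[[0,0,0],[0,0,0],-1],[[0,0,0],[0,0,0],-1]]'; python3 - <<'E'
from h import *
goal([.442,.242,.118],[.066,.998])
for c in('top','side'): shot(c,c+'3.png')
a=cv2.imread('pics/top3.png');b=cv2.imread('pics/side3.png')
cv2.imwrite('pics/m3.png',np.hstack([cv2.resize(a[170:300,140:270],(400,400)),cv2.resize(b[200:350,280:430],(400,400))]))
E
```

```text
t: 9.35
eef_pos: [0.4439, 0.2426, 0.1386]
orientation: [-0.483, 0.516, -0.516, 0.483]
contact_force: [0.3, 0.1, -2.6]
finger_gap: 0.0143
t 9.35 tcp [443.9 242.6 138.6] gap 14.3 F [ 0.33  0.06 -2.59]
tool x [-0.066 -0.998  0.   ] y [-0. -0. -1.] z [ 0.998 -0.066 -0.   ] j [ 0.45  0.03  2.06 -0.    1.05  2.09]
sign 1 turn deg [ 1.0e-02 -1.8e+02 -2.0e-02] shift mm after turn [-0.7 20.6  1.8]
sign -1 turn deg [0.01 0.   0.01] shift mm after turn [ 0.7 20.6 -1.8]
```

View pics/m3.png

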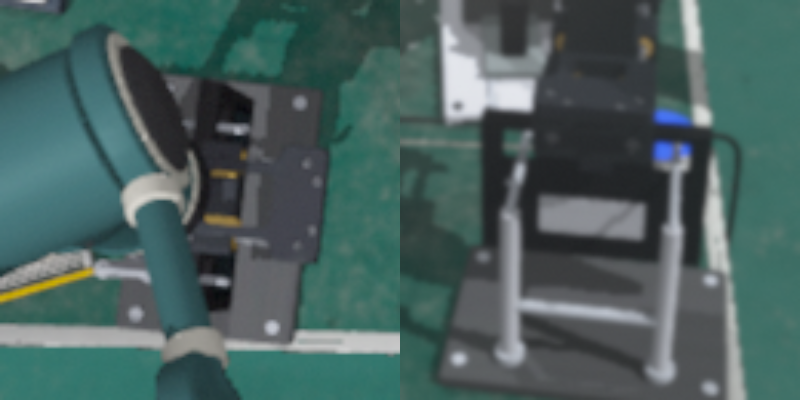

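```bash
python3 -m pendant '[[[0,0,0],[0.3,0,0],-1],[[0,0,0],[0.5,0,0],-1],[[0,0,0],[0.5,0,0],-1],[[0,0,0],[0.5,0,0],-1],[[0,0,0],[0.5,0,0],-1],[[0,0,0],[0.5,0,0],-1],[[0,0,0],[0.3,0,0],-1],[[0,0,0],[0.2,0,0],-1],[[0,0,0],[0,0,0],-1]]'; python3 - <<'E'
from h import *
# panel goal centre (532.8,-193.8): tcp
goal([.5348,-.1938,.19],[.124,-.992])
for c in('top','side'): shot(c,c+'4.png')
a=cv2.imread('pics/top4.png');b=cv2.imread('pics/side4.png')
cv2.imwrite('pics/m4.png',np.hstack([cv2.resize(a[170:300,140:270],(400,400)),cv2.resize(b[200:350,280:430],(400,400))]))
E
```

```text
t: 10.58
eef_pos: [0.4386, 0.1601, 0.1387]
orientation: [-0.483, 0.516, -0.516, 0.483]
contact_force: [-0.1, -0.2, -2.6]
finger_gap: 0.0144
t 10.57 tcp [438.6 160.1 138.7] gap 14.4 F [-0.07 -0.24 -2.57]
tool x [-0.066 -0.998 -0.   ] y [ 0.  0. -1.] z [ 0.998 -0.066  0.   ] j [ 0.3  -0.05  2.14  0.    1.05  1.93]
sign 1 turn deg [-1.000e-02 -1.093e+01 -1.000e-02] shift mm after turn [363.1 -51.3  51.6]
sign -1 turn deg [ 1.0000e-02  1.6907e+02 -1.0000e-02] shift mm after turn [-363.1  -51.3  -51.6]
```

View pics/m4.png

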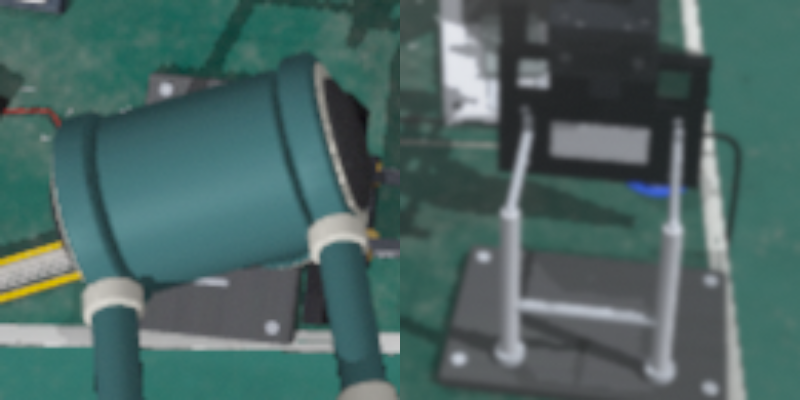

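```bash
python3 -m pendant '[[[0,-0.06,0],[0,-0.6,0],-1],[[0,-0.06,0],[0,-0.8,0],-1],[[0,-0.062,0],[0.3,-0.6,0],-1],[[0,0,0],[0.6,0,0.1],-1],[[0,0,0],[0.9,0,0.15],-1],[[0,0,0],[0.9,0,0.15],-1],[[0,0,0],[0.9,0,0.15],-1],[[0,0,0],[0.9,0,0.15],-1],[[0,0,0],[0.9,0,0.15],-1],[[0,0,0],[0.9,0,0.15],-1],[[0,0,0],[0.9,0,0.15],-1],[[0,0,0],[0.9,0,0.15],-1],[[0,0,0],[0.9,0,0.15],-1],[[0,0,0],[0.9,0,0.15],-1],[[0,0,0],[0.9,0,0.15],-1],[[0,0,0],[0.9,0,0.15],-1],[[0,0,0],[0.9,0,0.15],-1],[[0,0,0],[0.9,0,0.1],-1],[[0,0,0],[0.4,0,0],-1],[[0,0,0],[0,0,0],-1]]'; python3 - <<'E'
from h import *
goal([.5348,-.1938,.19],[.124,-.992])
for c in('top','side'): shot(c,c+'5.png')
a=cv2.imread('pics/top5.png');b=cv2.imread('pics/side5.png')
cv2.imwrite('pics/m5.png',np.hstack([cv2.resize(a[130:280,310:460],(400,400)),cv2.resize(b[130:280,270:420],(400,400))]))
E
```

```text
t: 13.18
eef_pos: [0.5345, -0.1785, 0.1886]
orientation: [-0.53, 0.468, -0.468, 0.53]
contact_force: [-0.6, 2.0, -1.3]
finger_gap: 0.0139
t 13.18 tcp [ 534.5 -178.5  188.6] gap 13.9 F [-0.63  2.03 -1.25]
tool x [ 0.123 -0.992 -0.   ] y [-0.  0. -1.] z [ 0.992  0.123 -0.   ] j [-0.37  0.09  1.9   0.    1.15  1.08]
sign 1 turn deg [ 0.01 -0.06 -0.02] shift mm after turn [15.3 -1.4 -1.6]
sign -1 turn deg [4.0000e-02 1.7994e+02 2.0000e-02] shift mm after turn [-15.3  -1.4   1.6]
```

View pics/m5.png

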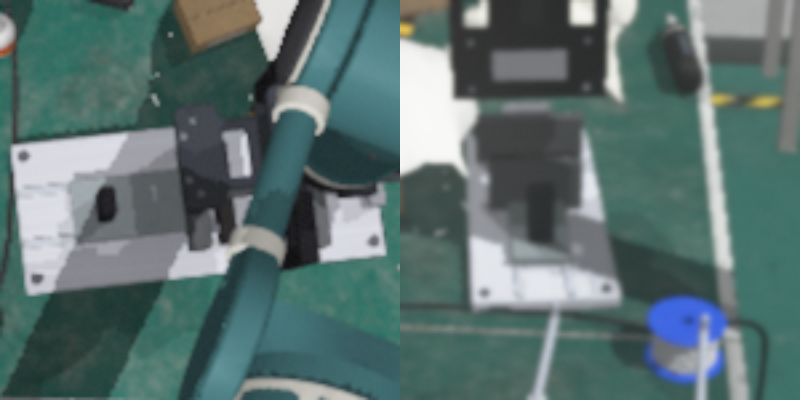

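```bash
python3 -m pendant '[[[0,0,0],[0.3,0,0],-1],[[0,0,0],[0,0,0],-1],[[0,0,0],[0,0,0],-1]]'; python3 - <<'E'
from h import *
goal([.5348,-.1938,.19],[.124,-.992])
b=shot('side','side6.png')['pixels']
x0,y0,w,h,s=280,120,80,60,10
c=cv2.resize(b[y0:y0+h,x0:x0+w],None,fx=s,fy=s,interpolation=cv2.INTER_CUBIC)
c=(255*(c/255.)**.55).astype('uint8')
for i in range(0,w,10): cv2.putText(c,str(x0+i),(i*s,8),0,.3,(0,255,255))
for i in range(0,h,10): cv2.putText(c,str(y0+i),(0,i*s+4),0,.3,(0,255,255))
cv2.imwrite('pics/m6.png',c)
E
```

```text
t: 13.65
eef_pos: [0.5355, -0.1851, 0.1888]
orientation: [-0.53, 0.468, -0.468, 0.53]
contact_force: [-0.5, -0.5, -1.6]
finger_gap: 0.0136
t 13.65 tcp [ 535.5 -185.1  188.8] gap 13.6 F [-0.5  -0.46 -1.62]
tool x [ 0.124 -0.992 -0.   ] y [ 0.  0. -1.] z [0.992 0.124 0.   ] j [-0.38  0.1   1.89  0.    1.15  1.07]
sign 1 turn deg [-0.    0.03 -0.  ] shift mm after turn [ 8.6 -1.2 -1.8]
sign -1 turn deg [-1.0000e-02 -1.7997e+02  0.0000e+00] shift mm after turn [-8.6 -1.2  1.8]
```

View pics/m6.png

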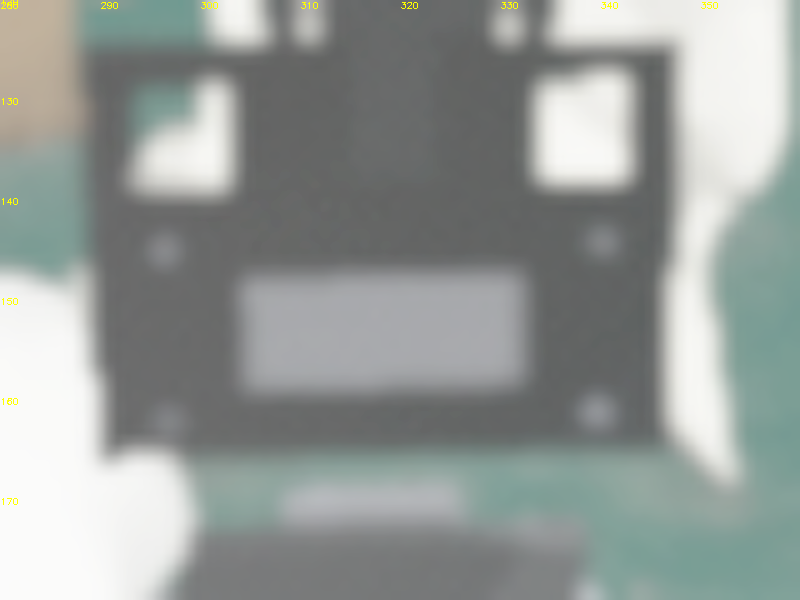

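```bash
python3 - <<'E'
from h import *
xf=np.array([.124,-.992,0]);P0=np.array([.5355,-.1851,0])-xf*.007
K,R,t=cams()['side'];C=-R.T@t
yf=np.array([.992,.124,0])
for uv in[(290.5,166),(346.2,164.4),(289.2,124.5),(347,124.7)]:
    d=R.T@np.linalg.inv(K)@np.array([*uv,1.]);X=C+d*(xf@(P0-C))/(xf@d); print(np.round(X*1e3,1),'along',np.round(1e3*yf@(X-P0),1))
E
```

```text
[ 605.9 -169.3  108. ] along 71.8
[ 463.3 -187.1  108.9] along -71.9
[ 605.7 -169.3  221.2] along 71.6
[ 464.8 -186.9  217.8] along -70.4
```

```bash
python3 -m pendant '[[[0,0,0],[0.34,0.3,-0.12],-1],[[0,0,0],[0,0.6,0],-1],[[0,0,0],[0,0.6,0],-1],[[0,0,0],[0,0.6,0],-1],[[0,0,0],[0,0.6,0],-1],[[0,0,0],[0,0.4,0],-1],[[0,0,0],[0,0.2,0],-1],[[0,0,0],[0,0,0],-1],[[0,0,0],[0,0,0],-1]]'; python3 - <<'E'
from h import *
goal([.5335,-.1938,.0946],[.124,-.992])
for c in('top','side'): shot(c,c+'7.png')
a=cv2.imread('pics/top7.png');b=cv2.imread('pics/side7.png')
cv2.imwrite('pics/m7.png',np.hstack([cv2.resize(a[150:260,350:460],(400,400),interpolation=2),cv2.resize(b[150:250,270:370],(400,400),interpolation=2)]))
E
```

```text
t: 14.82
eef_pos: [0.5341, -0.1943, 0.1068]
orientation: [-0.53, 0.467, -0.468, 0.53]
contact_force: [0.7, -0.5, -0.8]
finger_gap: 0.0135
t 14.82 tcp [ 534.1 -194.3  106.8] gap 13.5 F [ 0.69 -0.51 -0.77]
tool x [ 0.124 -0.992  0.001] y [ 0.001 -0.    -1.   ] z [0.992 0.124 0.001] j [-0.39  0.18  1.96  0.    1.    1.05]
sign 1 turn deg [-0.06  0.02  0.03] shift mm after turn [-0.6 12.2 -0.5]
sign -1 turn deg [ 5.0000e-02 -1.7998e+02  9.0000e-02] shift mm after turn [ 0.6 12.2  0.5]
```

View pics/m7.png

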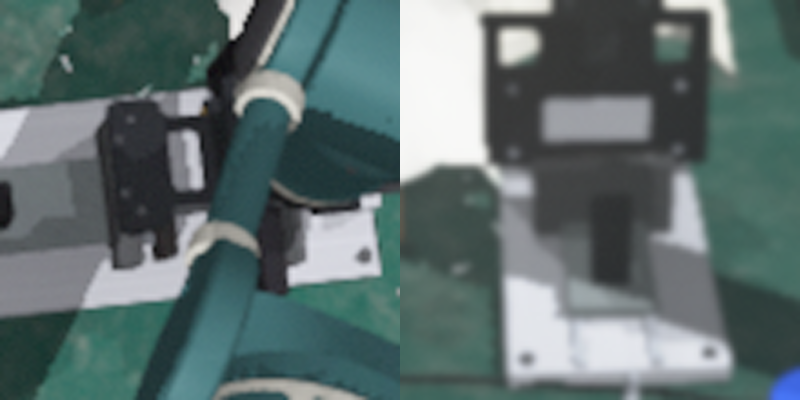

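```bash
python3 -m pendant '[[[0,0,0],[0,0,0],-1],[[0,0,0],[0,0,0],-1]]'; python3 - <<'E'
from h import *
xf=np.array([.124,-.992,0]);P0=np.array([.5341,-.1943,0])-xf*.007
K,R,t=cams()['side'];C=-R.T@t
yf=np.array([.992,.124,0])
for uv in[(292,190.2),(346.7,189.7)]:
    d=R.T@np.linalg.inv(K)@np.array([*uv,1.]);X=C+d*(xf@(P0-C))/(xf@d); print(np.round(X*1e3,1),'along',np.round(1e3*yf@(X-P0),1))
goal([.5335,-.1938,.0946],[.124,-.992])
E
```

```text
t: 15.18
eef_pos: [0.5337, -0.1941, 0.1065]
orientation: [-0.53, 0.468, -0.468, 0.53]
contact_force: [1.1, -0.3, -1.2]
finger_gap: 0.0129
[ 605.2 -178.4   31.4] along 72.5
[ 459.5 -196.6   28.5] along -74.3
t 15.18 tcp [ 533.7 -194.1  106.5] gap 12.9 F [ 1.12 -0.33 -1.2 ]
tool x [ 0.124 -0.992  0.   ] y [ 0. -0. -1.] z [0.992 0.124 0.   ] j [-0.39  0.18  1.96  0.    1.    1.05]
sign 1 turn deg [-0.02  0.02  0.01] shift mm after turn [-0.3 11.9 -0.2]
sign -1 turn deg [ 2.0000e-02 -1.7998e+02  4.0000e-02] shift mm after turn [ 0.3 11.9  0.2]
```

```bash
python3 -m pendant '[[[0,0,0],[0,0.12,0],-1],[[0,0,0],[0,0.12,0],-1],[[0,0,0],[0,0.08,0],-1],[[0,0,0],[0,0.04,0],-1],[[0,0,0],[0,0.04,0],-1]]';python3 -m pendant '[[[0,0,0],[0,0.04,0],-1],[[0,0,0],[0,0,0],-1]]';python3 -m pendant '[[[0,0,0],[0,0.04,0],-1],[[0,0,0],[0,0,0],-1]]'
```

```text
t: 15.8
eef_pos: [0.5336, -0.1941, 0.0961]
orientation: [0.53, -0.468, 0.468, -0.53]
contact_force: [-0.2, -0.7, -1.1]
finger_gap: 0.0139
t: 16.05
eef_pos: [0.5336, -0.1941, 0.0952]
orientation: [-0.53, 0.468, -0.468, 0.53]
contact_force: [-0.0, -0.5, -1.6]
finger_gap: 0.0138
t: 16.3
eef_pos: [0.5338, -0.1943, 0.0952]
orientation: [0.53, -0.468, 0.468, -0.53]
contact_force: [-3.0, 0.9, 6.4]
finger_gap: 0.0139
```

```bash
python3 -m pendant '[[[0,0,0],[0,-0.025,0],-1],[[0,0,0],[0,0,0],-1]]';python3 -m pendant '[[[0,0,0],[0,0,0],-0.5],[[0,0,0],[0,0,0],0],[[0,0,0],[0,0,0],0],[[0,0,0],[0,0,0],0],[[0,0,0],[0,0,0],0]]'; python3 - <<'E'
from h import *
goal([.5335,-.1938,.0946],[.124,-.992])
for c in('top','side'): shot(c,c+'8.png')
a=cv2.imread('pics/top8.png');b=cv2.imread('pics/side8.png')
cv2.imwrite('pics/m8.png',np.hstack([cv2.resize(a[150:260,350:460],(400,400),interpolation=2),cv2.resize(b[150:250,270:370],(400,400),interpolation=2)]))
E
```

```text
t: 16.55
eef_pos: [0.5337, -0.1942, 0.0952]
orientation: [-0.53, 0.468, -0.468, 0.53]
contact_force: [-1.4, 0.2, 3.4]
finger_gap: 0.0138
t: 17.18
eef_pos: [0.5336, -0.1941, 0.0948]
orientation: [0.53, -0.468, 0.468, -0.53]
contact_force: [-0.0, -0.5, 1.0]
finger_gap: 0.0437
t 17.18 tcp [ 533.6 -194.1   94.8] gap 43.7 F [-0.03 -0.53  1.01]
tool x [ 0.124 -0.992  0.   ] y [ 0. -0. -1.] z [0.992 0.124 0.   ] j [-0.39  0.2   1.97 -0.    0.97  1.05]
sign 1 turn deg [-0.    0.02  0.  ] shift mm after turn [-0.3  0.2 -0.1]
sign -1 turn deg [   0.   -179.98    0.  ] shift mm after turn [0.3 0.2 0.1]
```

View pics/m8.png

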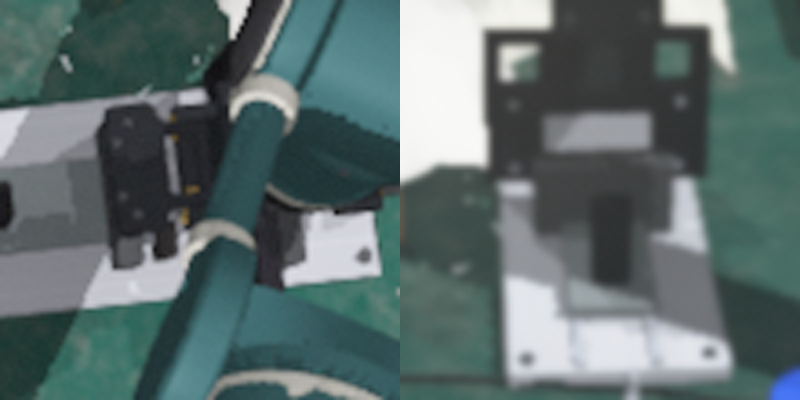

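```bash
python3 -m pendant '[[[0,0,0],[0,-0.4,0],0],[[0,0,0],[0,-0.7,0],0],[[0,0,0],[0,-0.8,0],0],[[0,0,0],[0,-0.8,0],0],[[0,-0.1667,0],[0,0,0],0],[[0,-0.1667,0],[0,0,0],0],[[0,-0.1667,0],[0,0,0],0],[[0,-0.1667,0],[0,0,0],0],[[0,-0.1667,0],[0,0,0],0],[[0,-0.1667,0],[0,0,0],0],[[0,-0.1667,0],[0,0,0],0],[[0,-0.1667,0],[0,0,0],0],[[0,-0.1667,0],[0,0,0],0],[[0,0,0],[0,0,0],0]]'; python3 - <<'E'
from h import *
goal([.5126,-.0495,.16],[.992,.124])
E
```

```text
t: 19.02
eef_pos: [0.534, -0.1943, 0.1636]
orientation: [0.706, 0.044, -0.043, -0.706]
contact_force: [0.0, 0.4, 0.2]
finger_gap: 0.0443
t 19.02 tcp [ 534.  -194.3  163.6] gap 44.3 F [0.   0.38 0.19]
tool x [0.992 0.123 0.001] y [ 0.001 -0.001 -1.   ] z [-0.123  0.992 -0.001] j [-0.39  0.12  1.92  0.    1.1  -0.52]
sign 1 turn deg [ 0.04 -0.08  0.07] shift mm after turn [ -3.3   3.6 146.3]
sign -1 turn deg [-1.1000e-01  1.7992e+02  6.0000e-02] shift mm after turn [   3.3    3.6 -146.3]
```

```bash
python3 -m pendant '[[[0,0,0],[-0.13,0,0.84],0.3],[[0,0,0],[0,0,1],0.3],[[0,0,0],[0,0,1],0.3],[[0,0,0],[0,0,1],0.3],[[0,0,0],[0,0,1],0.3],[[0,0,0],[0,0,1],0.3],[[0,0,0],[0,0,0],0.3],[[0,0,0],[0,0,0],0.3]]'; python3 - <<'E'
from h import *
goal([.5126,-.0495,.046],[.992,.124])
for c in('top','side'): shot(c,c+'9.png')
a=cv2.imread('pics/top9.png');b=cv2.imread('pics/side9.png')
cv2.imwrite('pics/m9.png',np.hstack([cv2.resize(a[150:260,310:460],(545,400),interpolation=2),cv2.resize(b[150:300,270:370],(250,400),interpolation=2)]))
E
```

```text
t: 20.02
eef_pos: [0.512, -0.0494, 0.1625]
orientation: [0.706, 0.044, -0.044, -0.706]
contact_force: [0.5, -0.8, 0.4]
finger_gap: 0.0574
t 20.02 tcp [512.  -49.4 162.5] gap 57.4 F [ 0.47 -0.79  0.41]
tool x [0.992 0.125 0.   ] y [ 0. -0. -1.] z [-0.125  0.992 -0.   ] j [-0.14  0.02  2.03 -0.    1.09 -0.27]
sign 1 turn deg [0.02 0.03 0.01] shift mm after turn [  0.6 116.5  -0.2]
sign -1 turn deg [ 2.0000e-02 -1.7997e+02 -3.0000e-02] shift mm after turn [ -0.6 116.5   0.2]
```

View pics/m9.png

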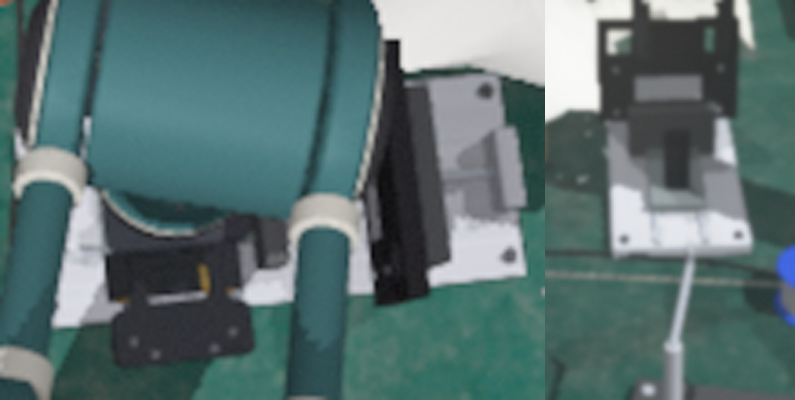

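```bash
python3 -m pendant '[[[0,0,0],[0,0.9,0],0.3],[[0,0,0],[0,0.9,0],0.3],[[0,0,0],[0,0.9,0],0.3],[[0,0,0],[0,0.9,0],0.3],[[0,0,0],[0,0.6,0],0.3],[[0,0,0],[0,0.4,0],0.3],[[0,0,0],[0,0,0],0.3]]' 20; python3 - <<'E'
from h import *
goal([.5126,-.0495,.046],[.992,.124])
for c in('top','side'): shot(c,c+'10.png')
a=cv2.imread('pics/top10.png');b=cv2.imread('pics/side10.png')
cv2.imwrite('pics/m10.png',np.hstack([cv2.resize(a[150:260,310:460],(545,400),interpolation=2),cv2.resize(b[150:300,270:370],(250,400),interpolation=2)]))
E
```

```text
t: 21.0
eef_pos: [0.5118, -0.0498, 0.0468]
orientation: [-0.706, -0.044, 0.044, 0.706]
contact_force: [0.4, 0.4, 0.9]
finger_gap: 0.0572
t 21.0 tcp [511.8 -49.8  46.8] gap 57.2 F [0.39 0.36 0.86]
tool x [ 0.992  0.124 -0.001] y [-0.001  0.    -1.   ] z [-0.124  0.992  0.   ] j [-0.15  0.17  2.11 -0.    0.86 -0.27]
sign 1 turn deg [-0.02  0.01 -0.07] shift mm after turn [0.8 0.8 0.2]
sign -1 turn deg [-1.1000e-01 -1.7999e+02  3.0000e-02] shift mm after turn [-0.8  0.8 -0.2]
```

View pics/m10.png

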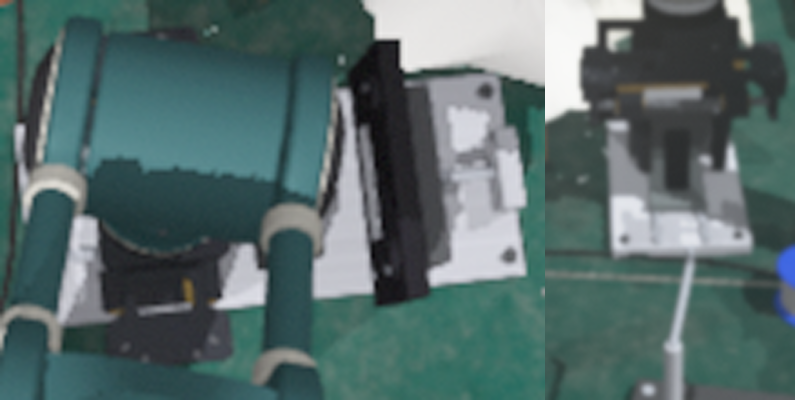

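```bash
python3 -m pendant '[[[0,0,0],[0,0,0],-1],[[0,0,0],[0,0,0],-1],[[0,0,0],[0,0,0],-1],[[0,0,0],[0,0,0],-1],[[0,0,0],[0,0,0],-1]]' 20; python3 - <<'E'
from h import *
goal([.5126,-.0495,.046],[.992,.124])
a=cv2.imread('pics/top10.png')
x0,y0,w,h,s=390,155,70,80,7
c=cv2.resize(a[y0:y0+h,x0:x0+w],None,fx=s,fy=s,interpolation=cv2.INTER_CUBIC)
c=(255*(c/255.)**.5).astype('uint8')
for i in range(0,w,10): cv2.putText(c,str(x0+i),(i*s,8),0,.3,(0,255,255))
for i in range(0,h,10): cv2.putText(c,str(y0+i),(0,i*s+4),0,.3,(0,255,255))
cv2.imwrite('pics/m11.png',c)
E
```

```text
t: 21.72
eef_pos: [0.5165, -0.0493, 0.0482]
orientation: [0.706, 0.047, -0.041, -0.706]
contact_force: [11.0, 2.3, -9.3]
finger_gap: 0.0236
t 21.73 tcp [516.5 -49.3  48.2] gap 23.6 F [11.01  2.32 -9.31]
tool x [0.992 0.124 0.009] y [ 0.009  0.    -1.   ] z [-0.124  0.992 -0.001] j [-0.14  0.17  2.11  0.    0.86 -0.27]
sign 1 turn deg [0.06 0.01 0.52] shift mm after turn [-3.8  2.2  0.3]
sign -1 turn deg [ 8.2000e-01 -1.7999e+02 -9.0000e-02] shift mm after turn [ 3.8  2.2 -0.3]
```

View pics/m11.png

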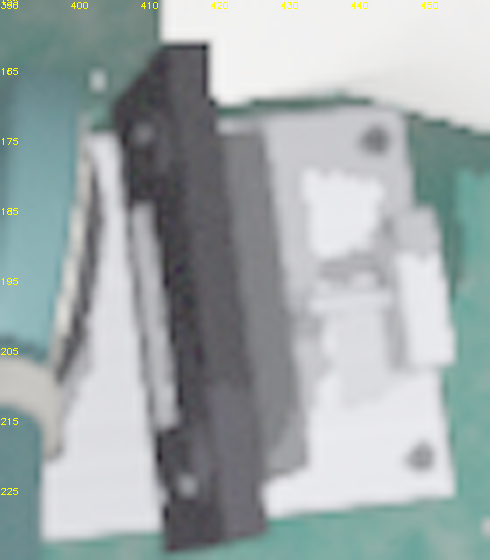

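```bash
python3 -m pendant '[[[0,0,0],[0.17,0,0],-1],[[0,0,0],[0,0,0],-1],[[0,0,0],[0,0,0],-1]]'; python3 - <<'E'
from h import *
goal([.5126,-.0495,.046],[.992,.124])
xf=np.array([.124,-.992]);yf=np.array([.992,.124])
for n,uv,z in[('pf',(419.7,161.5),.124),('pf',(427.8,230.5),.124),('pb',(412.7,161.5),.124),('pb',(420.,232),.124),('plow',(413,233.3),.014)]:
    X=unproj('top',uv,z)[:2]*1e3; print(n,X.round(1),'xf',(xf@(X-np.array([535.3,-213.6]))).round(1),'yf',(yf@(X-np.array([535.3,-213.6]))).round(1))
E
```

```text
t: 22.1
eef_pos: [0.5165, -0.0493, 0.048]
orientation: [0.706, 0.044, -0.044, -0.706]
contact_force: [-0.7, -0.2, 6.0]
finger_gap: 0.0239
t 22.1 tcp [516.5 -49.3  48. ] gap 23.9 F [-0.72 -0.18  6.03]
tool x [ 0.992  0.125 -0.   ] y [-0. -0. -1.] z [-0.125  0.992 -0.   ] j [-0.14  0.17  2.1  -0.    0.87 -0.27]
sign 1 turn deg [ 0.02  0.05 -0.01] shift mm after turn [-3.9  2.   0.3]
sign -1 turn deg [-1.0000e-02 -1.7995e+02 -3.0000e-02] shift mm after turn [ 3.9  2.  -0.3]
pf [ 605.8 -191.4] xf -13.3 yf 72.7
pf [ 461.8 -208.1] xf -14.6 yf -72.3
pb [ 605.5 -176.7] xf -27.9 yf 74.2
pb [ 458.3 -192. ] xf -31.0 yf -73.7
plow [ 461.1 -196.3] xf -26.3 yf -71.5
```

```bash
python3 -m pendant '[[[0,0,0],[0,-0.03,-0.1],-1],[[0,0,0],[0,0,-0.2],-1],[[0,0,0],[0,0,-0.2],-1],[[0,0,0],[0,0,-0.2],-1]]'; python3 -m pendant '[[[0,0,0],[0,0,-0.1],-1],[[0,0,0],[0,0,-0.1],-1],[[0,0,0],[0,0,-0.1],-1],[[0,0,0],[0,0,-0.1],-1]]';  python3 - <<'E'
from h import *
a=shot('top','top12.png')['pixels']
goal([.5126,-.0495,.046],[.992,.124])
c=cv2.resize(a[150:240,350:460],None,fx=6,fy=6,interpolation=cv2.INTER_CUBIC)
cv2.imwrite('pics/m12.png',(255*(c/255.)**.6).astype('uint8'))
E
```

```text
t: 22.6
eef_pos: [0.5186, -0.0654, 0.0481]
orientation: [-0.705, -0.044, 0.044, 0.706]
contact_force: [-0.8, 5.7, 2.0]
finger_gap: 0.0239
t: 23.1
eef_pos: [0.5199, -0.0754, 0.0481]
orientation: [-0.705, -0.044, 0.044, 0.706]
contact_force: [0.8, 5.3, 0.3]
finger_gap: 0.0235
t 23.15 tcp [520.  -75.7  48.1] gap 24.0 F [1.6  5.05 1.65]
tool x [0.992 0.124 0.   ] y [ 0.     0.002 -1.   ] z [-0.124  0.992  0.001] j [-0.19  0.18  2.09  0.    0.87 -0.32]
sign 1 turn deg [-0.08  0.01  0.03] shift mm after turn [-4.1  2.1 26.9]
sign -1 turn deg [ 4.0000e-02 -1.7999e+02  1.3000e-01] shift mm after turn [  4.1   2.1 -26.9]
```

View pics/m12.png

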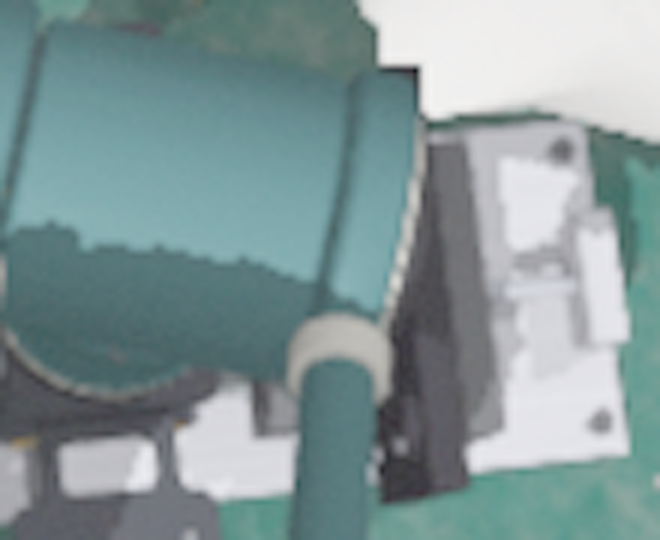

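```bash
python3 -m pendant '[[[0,0,0],[0,0,-0.08],-1],[[0,0,0],[0,0,-0.08],-1]]'; for i in 1; do python3 -m pendant '[[[0,0,0],[0,0,-0.08],-1],[[0,0,0],[0,0,-0.08],-1]]'; done; python3 -m pendant '[[[0,0,0],[0,0,-0.08],-1],[[0,0,0],[0,0,-0.08],-1]]'; python3 -m pendant '[[[0,0,0],[0,0,-0.08],-1],[[0,0,0],[0,0,-0.08],-1]]'
```

```text
t: 23.4
eef_pos: [0.5205, -0.0794, 0.0481]
orientation: [-0.705, -0.044, 0.044, 0.706]
contact_force: [0.8, 5.4, 0.9]
finger_gap: 0.0238
t: 23.65
eef_pos: [0.521, -0.0833, 0.0481]
orientation: [-0.705, -0.044, 0.044, 0.706]
contact_force: [0.8, 5.7, 2.1]
finger_gap: 0.0236
t: 23.9
eef_pos: [0.5215, -0.0871, 0.0481]
orientation: [-0.705, -0.044, 0.044, 0.706]
contact_force: [1.1, 5.8, 1.7]
finger_gap: 0.0239
t: 24.15
eef_pos: [0.5221, -0.091, 0.0481]
orientation: [-0.705, -0.044, 0.044, 0.706]
contact_force: [1.5, 7.0, 1.3]
finger_gap: 0.0235
```

```bash
python3 -m pendant '[[[0,0,0],[0,0,-0.05],-1],[[0,0,0],[0,0,-0.03],-1]]'; python3 -m pendant '[[[0,0,0],[0,0,-0.04],-1],[[0,0,0],[0,0,0],-1]]';python3 - <<'E'
from h import *
a=shot('top','top13.png')['pixels'];b=shot('side','side13.png')['pixels']
c=cv2.resize(a[150:240,390:460],None,fx=6,fy=6,interpolation=cv2.INTER_CUBIC)
d=cv2.resize(b[140:200,280:340],(540,540),interpolation=cv2.INTER_CUBIC)[:540,:360]
cv2.imwrite('pics/m13.png',(255*(np.hstack([c,d])/255.)**.5).astype('uint8'))
E
```

```text
t: 24.4
eef_pos: [0.5223, -0.0931, 0.0481]
orientation: [-0.705, -0.044, 0.044, 0.706]
contact_force: [1.4, 7.2, 1.3]
finger_gap: 0.0243
t: 24.65
eef_pos: [0.5224, -0.0941, 0.0481]
orientation: [-0.705, -0.044, 0.044, 0.706]
contact_force: [1.3, 6.0, 1.2]
finger_gap: 0.0238
```

View pics/m13.png

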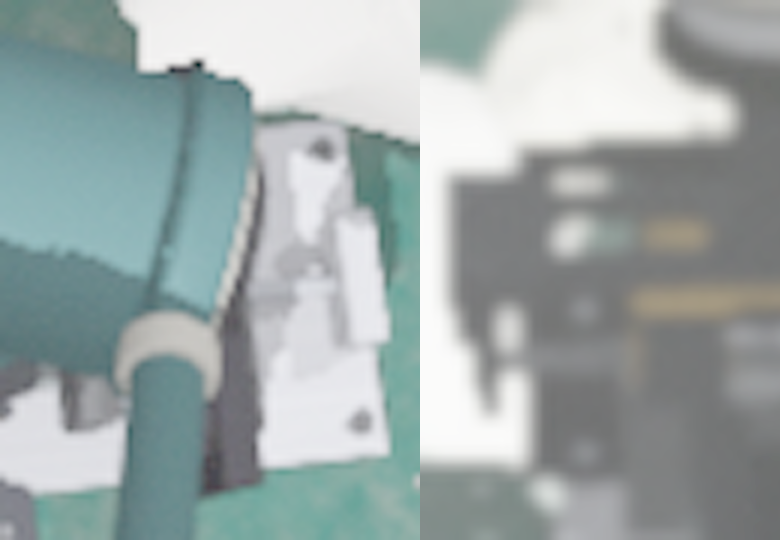

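```bash
python3 -m pendant '[[[0,0,0],[0,0,-0.04],-1],[[0,0,0],[0,0,0],-1]]'; python3 -m pendant '[[[0,0,0],[0,0,-0.04],-1],[[0,0,0],[0,0,0],-1]]'
```

```text
t: 25.0
eef_pos: [0.5225, -0.0951, 0.0481]
orientation: [-0.705, -0.044, 0.044, 0.706]
contact_force: [1.3, 5.4, 0.8]
finger_gap: 0.0238
t: 25.25
eef_pos: [0.5227, -0.0959, 0.0481]
orientation: [-0.705, -0.044, 0.044, 0.706]
contact_force: [1.2, 7.3, 1.2]
finger_gap: 0.0237
```

```bash
python3 -m pendant '[[[0,0,0],[0,0,-0.04],-1],[[0,0,0],[0,0,0],-1]]'; python3 -m pendant '[[[0,0,0],[0,0,-0.04],-1],[[0,0,0],[0,0,0],-1]]'
```

```text
t: 25.5
eef_pos: [0.5228, -0.0966, 0.0481]
orientation: [-0.705, -0.044, 0.044, 0.707]
contact_force: [0.7, 8.3, 2.2]
finger_gap: 0.0236
t: 25.75
eef_pos: [0.5229, -0.0974, 0.0481]
orientation: [-0.705, -0.044, 0.044, 0.707]
contact_force: [0.6, 9.5, 1.9]
finger_gap: 0.0237
```

```bash
python3 -m pendant '[[[0,0,0],[0,0,-0.04],-1],[[0,0,0],[0,0,0],-1],[[0,0,0],[0,0,0],-1]]'
```

```text
t: 26.12
eef_pos: [0.5229, -0.098, 0.0481]
orientation: [-0.705, -0.044, 0.044, 0.707]
contact_force: [0.7, 9.6, 2.2]
finger_gap: 0.0243
```

```bash
python3 -m pendant '[[[0,0,0],[0,0,0],-0.3],[[0,0,0],[0,0,0],0.3],[[0,0,0],[0,0,0],0.3],[[0,0,0],[0,0,0],0.3]]';python3 -m pendant '[[[0,0,0],[0,-0.4,0],0.3],[[0,0,0],[0,-0.8,0],0.3],[[0,0,0],[0,-1,0],0.3],[[0,0,0],[0,-1,0],0.3],[[0,0,0],[0,-1,0],0.3],[[0,0,0],[0,0,1],0.3],[[0,0,0],[0,0,1],0.3],[[0,0,0],[0,0,1],0.3],[[0,0,0],[0,0,1],0.3],[[0,0,0],[0,0,1],0.3],[[0,0,0],[0,0,1],0.3],[[0,0,0],[0,0,0],0.3]]';python3 - <<'E'
from h import *
a=shot('top','top14.png')['pixels'];b=shot('side','side14.png')['pixels']
goal([.5126,-.0495,.046],[.992,.124])
c=cv2.resize(a[150:240,370:460],None,fx=6,fy=6,interpolation=cv2.INTER_CUBIC)
d=cv2.resize(b[120:250,280:360],(332,540),interpolation=cv2.INTER_CUBIC)
cv2.imwrite('pics/m14.png',(255*(np.hstack([c,d[:,:258]])/255.)**.5).astype('uint8'))
E
```

```text
t: 26.62
eef_pos: [0.5227, -0.1005, 0.048]
orientation: [0.706, 0.044, -0.044, -0.706]
contact_force: [0.4, 0.2, -0.1]
finger_gap: 0.0569
t: 28.12
eef_pos: [0.5041, 0.0497, 0.1538]
orientation: [-0.706, -0.045, 0.045, 0.706]
contact_force: [-0.3, -0.8, 0.2]
finger_gap: 0.0574
t 28.23 tcp [504.3  48.4 153.6] gap 57.2 F [-1.41 -0.32 -0.34]
tool x [0.992 0.125 0.001] y [ 0.001 -0.    -1.   ] z [-0.125  0.992 -0.001] j [ 0.05  0.02  2.05 -0.    1.08 -0.08]
sign 1 turn deg [0.03 0.08 0.04] shift mm after turn [ -4.  107.6 -98.2]
sign -1 turn deg [ 7.0000e-02 -1.7992e+02 -5.0000e-02] shift mm after turn [  4.  107.6  98.2]
```

View pics/m14.png

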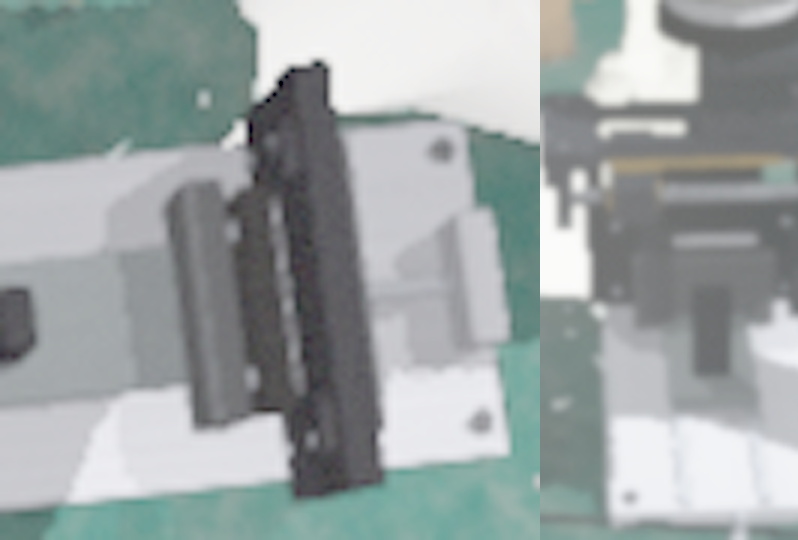

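```bash
python3 - <<'E'
from h import *
a=cv2.imread('pics/top14.png')
def mk(x0,y0,w,h,s):
    c=cv2.resize(a[y0:y0+h,x0:x0+w],None,fx=s,fy=s,interpolation=cv2.INTER_CUBIC)
    c=(255*(c/255.)**.5).astype('uint8')
    for i in range(0,w,10): cv2.putText(c,str(x0+i),(i*s,8),0,.3,(0,255,255))
    for i in range(0,h,10): cv2.putText(c,str(y0+i),(0,i*s+4),0,.3,(0,255,255))
    return c
c1=mk(405,155,40,80,7);c2=mk(360,180,60,80,7)
cv2.imwrite('pics/m15.png',np.hstack([c1,c2]))
E
```

```text
(no output)
```

View pics/m15.png

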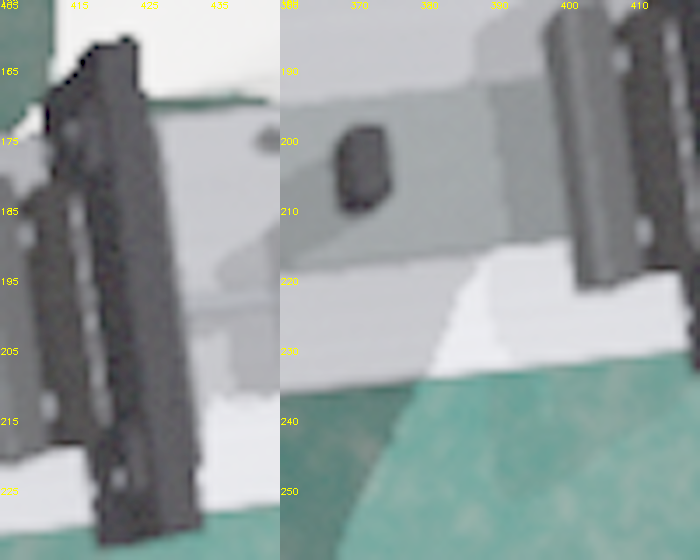

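```bash
python3 - <<'E'
from h import *
xf=np.array([.124,-.992]);yf=np.array([.992,.124]);S=np.array([535.3,-213.6])
for n,uv,z in[('pf',(424.6,160.7),.124),('pf',(433.9,230),.124),('plow back',(419.2,232.8),.014),('plow back up',(411.5,173.5),.014)]:
    X=unproj('top',uv,z)[:2]*1e3; print(n,X.round(1),'xf',(xf@(X-S)).round(1),'yf',(yf@(X-S)).round(1))
h0=unproj('top',(350.3,206.2),.084);h1=unproj('top',(372.6,204),.084);print(h1*1e3,(h1-h0)*1e3,xf@(h1-h0)[:2]*1e3)
print(ctrl.observe()['t'])
E
```

```text
pf [ 607.7 -201.6] xf -2.9 yf 73.3
pf [ 463.1 -220.6] xf -2.0 yf -72.5
plow back [ 462.5 -210.4] xf -12.2 yf -71.8
plow back up [ 598.8 -192.7] xf -12.9 yf 65.5
[518.44746839 -97.34629718  84.        ] [  5.82163714 -47.88252578   0.        ] 48.22134857604816
28.225
```

```bash
python3 -m pendant '[[[0,0,0],[0,0,0],0.3],[[0,0,0],[0,0,0],0.3],[[0,0,0],[0,0,0],0.3]]'; python3 - <<'E'
from h import *
a=shot('top','top15.png')['pixels'];b=shot('side','side15.png')['pixels']
for c in('side','top'):
  for n in('solder_spool','glue_bottle'):
    print(c,n,[(round(r['confidence'],2),np.round(r['centre'],1)) for r in ctrl.regions_of(c,n)[:2]])
cv2.imwrite('pics/m16.png',np.hstack([cv2.resize(a[120:290,260:460],(470,400)),cv2.resize(b[120:280,280:410],(325,400))]))
E
```

```text
t: 28.6
eef_pos: [0.5042, 0.0481, 0.1531]
orientation: [0.706, 0.044, -0.044, -0.706]
contact_force: [-0.4, 0.5, -0.4]
finger_gap: 0.0575
side solder_spool [(0.89, array([373.6, 254.8])), (0.74, array([317.9, 174.7]))]
side glue_bottle [(0.72, array([320.7, 197.6])), (0.15, array([349., 325.]))]
top solder_spool [(0.77, array([292.7, 264.3])), (0.31, array([448.3, 198. ]))]
top glue_bottle [(0.46, array([309. , 142.2])), (0.4, array([209.3, 240.2]))]
```

View pics/m16.png

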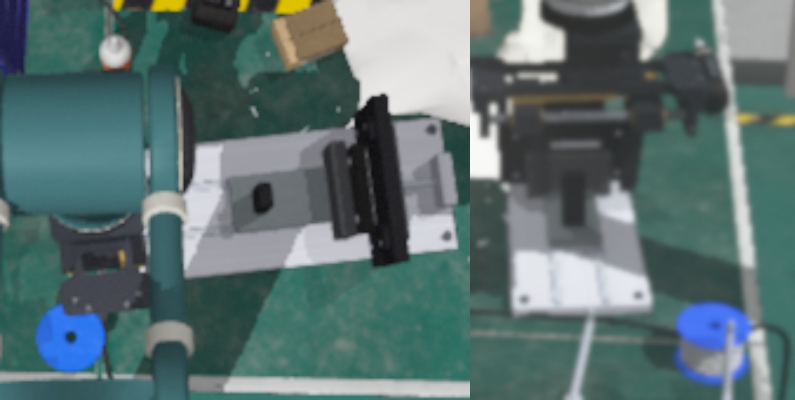

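```bash
python3 - <<'E'
from h import *
print(ctrl.close_job())
E
```

```text
the job is handed in; nothing more can be done
None
```

I lifted the panel 17 mm off both hooks with an 11 N pinch and set it upright on the bed, about 14 mm short of the stop. I let go, pushed the jaw about 49 mm by its handle, let go again and backed the arm off. I handed in at about 29 s of the 72 s. The hand-in gives no verdict, so what follows is what my own checks showed.

**Seating:** In the last picture the panel stands upright and square, its front within 2–3 mm of my estimated stop face, which is about the measuring error. It stopped moving over the last 4 mm of jaw travel. In that stretch the push rose from the 5.3 N friction level to 9.6 N, which puts the pad at roughly 4 N.

**Not seen directly:** The contact between panel and stop was hidden by the panel, so I inferred it from that force rise. The force readings scatter by about 1 N. One dropped to 5.4 N just before the rise.

**Jaw after release:** The picture puts the jaw's travel at 48.2 mm, against 49.1 mm of arm travel, so it stayed put within measuring error.

**Centring:** The panel's middle is within about 1 mm of my image estimate across the bed. The handle turned out about 4 mm further to +y (across the bed) than the picture showed, so the true offset may be a few millimetres. Closing on it briefly loaded the arm with about 11 N sideways, which I relieved.

**Other objects:** The spool's hole shows at the same pixel as at the start, and in the overhead view the bottle sits in the same place apart from detection scatter.

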